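# Take the feed roller out of the tube labeller for cleaning

## Task

The tube labeller's rubber feed roller is due for cleaning. Flip the red cam lever fully open by pressing its bar forward and down, ease the roller's axle over the small lips, forward and down out of the open-bottomed slots, then set it gently - not dropped - into the two V rests of the steel cleaning tray. Leave the lever open, and leave the soap bottle, sample box and tube block where they stand.

Things in the scene. Friction and masses are not known exactly. Their poses are not given: they have to be found in the camera images.
- labeller: Bench tube labeller, fixed to the bench, white and grey, 195 long (x), 160 wide (y). Origin on the bench straight below the seated axle. -x is its open front (roughly towards the robot), y runs along the axle. Base plate 20 high, x -60 to 135. Side plates at |y| 64 to 74 carry the slots; between them all is free round the roller, down to the base plate and back to x 76.
- hood_edge (a point): Middle of the blue front edge of the labeller's clear splash hood: 18 behind the seat, 235 above the bench. The hood reaches back from it, |y| up to 74, underside 228 and top 242 above the bench. It bars the way to the roller from straight above; a gripper tilted about 40 degrees, coming from the front and above, clears it.
- seat (a point): Centre of the seated axle, midway between the side plates, 160 above the bench, axes as the labeller's. In x, z from here, each slot: ledge under the axle at z -6, ending at x -14; lip 3.5 high at x -14 to -9; stop behind at x 7.5; roof at z 18.
- slot_mouth (a point): Middle of the slots' open lower ends: 25 in front of the seat and 10 below it, axes as the labeller's. Here each slot runs straight down, 23 wide, between the ledge's front and a nose hanging from the roof. Way out for the axle's centre: up about 7 from the seat, forward over the lip to above this point, down to 12 or more below it; then it is free to the front. Going 35 below is clear too.
- cam_lever (a joint): Cam lever's angle (rad): 0 closed (may start up to 0.12), 1.5 fully open, at its stop. Closed, its cam stands before the axle's left (+y) end and the handle points up, 25 degrees forward; it opens forward (-x) and down, to 20 degrees below level. Hinge along the labeller's y; friction 0.12 N m (2 to 4 N at the bar), it stays where left. Shut fingertips can press it open from above along its arc.
- lever_bar (a point): Middle of the red round bar at the handle's end, 16 diameter, 44 long, along the labeller's y; 80 from the hinge, 116 to the left (+y) of the labeller's middle. Moves with the lever. About 240 above the bench when closed, 140 when open.
- lever_pivot (a point): Point on the lever's hinge axis level (in y) with the bar's middle, 47 in front of the seat and 166 above the bench.
- roller: Feed roller, 0.26 to 0.5 kg: black rubber drum 44 diameter and 120 long with thin blue end discs, on a steel axle 12 diameter and 172 long that sticks out 26 at each end. Origin at its centre, y along the axle; its turn about the axle does not matter. Grip it across the drum's diameter, at mid-length. It starts in the labeller's slots and stays there by itself when the lever is opened.
- tray: Steel cleaning tray fixed to the bench, 150 (x) by 230 (y), rim 22 high. Origin at the centre of its underside. Two white plastic V rests stand in it at |y| 68 to 76, 90-degree V opening upwards, tops about 85 above the bench.
- rest (a point): Where the roller's centre comes to lie when its axle ends are down in the two V rests, with the drum between them: 75 above the bench, axle along the tray's y (either way round). The drum has 8 mm of end play each side.
- soap_bottle: Bystander: amber soap bottle, 72 diameter, 160 high. Origin under its centre.
- sample_box: Bystander: white sample box with blue foot and lid, 58 x 68 x 104 high. Origin under its centre.
- tube_block: Bystander: white block of capped blood tubes, 66 x 180 x 96 high. Origin under its centre.
There are look-alikes about, which are no part of the job. Of the things shaped like the roller, the black one is meant.

How it is judged:
On the way, in this order (a step that is already met when the one before it is completed fails the run):
1. the cam lever is flipped open (beyond 1.25 rad) with the roller still in its seat (value of joint cam_lever above 1.25 rad and distance between roller and seat below 0.015 m), for 0.1 s.
2. the axle has come down out of the slots (20 mm below its seat, no more than 120 mm off sideways) (z of roller in the frame of seat below -0.02 m and horizontal distance between roller and seat below 0.12 m), for 0.05 s.
At the end, for the whole second after the job is handed in: The roller lies at rest in both V rests of the tray: its centre within 5 mm across and in height and 10 mm along the axle of the rest point, its axle within 0.08 rad of the tray's y; the cam lever is still open beyond 1.25 rad (x of roller in the frame of rest between -0.005 and 0.005 m and y of roller in the frame of rest between -0.01 and 0.01 m and z of roller in the frame of rest between -0.005 and 0.005 m and angle between the y axis of roller and the y axis of tray, either way round below 0.08 rad and value of joint cam_lever above 1.25 rad and linear speed of roller below 0.02 m/s and angular speed of roller below 0.3 rad/s); the robot touches nothing.
It fails at once if the roller falls to the bench or the tray floor (its centre below 45 mm) (height (world z) of roller below 0.045 m).
It fails at once if the roller is dropped or slammed into the tray (over 60 N) (contact force between roller and tray above 60 N).
It fails at once if the soap bottle is shifted more than 30 mm or tipped (distance of soap_bottle from where it was at the start of the episode above 0.03 m or angle between soap_bottle's own z axis and vertical above 0.3 rad).
It fails at once if the sample box is shifted more than 30 mm or tipped (distance of sample_box from where it was at the start of the episode above 0.03 m or angle between sample_box's own z axis and vertical above 0.3 rad).
It fails at once if the tube block is shifted more than 30 mm or tipped (distance of tube_block from where it was at the start of the episode above 0.03 m or angle between tube_block's own z axis and vertical above 0.3 rad).
It also fails if it takes over 59 s, if anything falls off the work surface, if the arm or the gripper's body presses on something with over 40 N, if the wrist force passes 120 N, or if a joint passes its speed limit or range.

## Robot

A 6-joint arm with a two-finger parallel gripper is mounted at the origin on the work surface. World frame = base frame: x ahead of the robot, y to its left, z up, the work surface at z = 0. Lengths are in m, angles in rad, forces in N, time in s.
With the tool pointing down it reaches from about 0.25 to 0.8 m from the base axis. Payload 3.9 kg.
Tool frame: the origin (TCP) lies at the very end of the fingers, on their centre line; the grasp point (between the pads) lies ctrl.hold_point_z behind it (ctrl.hold_point_z is the distance from the TCP to the grasp point, in m); z points along the fingers, y is the line along which they close (so a half turn about z gives the same grasp; the last joint's range is limited). The gripper opens to 85 mm and grips with 20 to 120 N. Pads are 22 mm wide; open, the fingers measure 114 mm over their backs; the gripper's body (76 mm by 85 mm) begins 54 mm behind the grasp point. The pads swing forward as they close: fully open they stand 13 mm farther back than shut.
Start: joints at [1.288, 0.26, -0.138, 1.173, 0, 1.571], TCP at [0.146, 0.504, 0.231] pointing down, gripper open.
Joint ranges: [-2.78, 2.78], [-0.83, 1.72], [-1.28, 1.37], [-1.9, 2.12], [-1.57, 1.48], [-3.14, 3.14]. Speed limits (rad/s): [2.57, 2.57, 3.14, 3.14, 3.14, 3.14].

## Interface

Orientations are given as a unit quaternion [x, y, z, w].
In Python, from station import ctrl, optics, job_done, models gives the robot as it stands.
- The arm moves only by the tool move_arm, never from a script. Its argument "commands" is a list of rows, each an object of numbers: "claw": the finger opening in mm, from 0 to 85.4; "tx", "ty", "tz": the shift along the tool's x, y, z in units of 30 mm (1.0 is 30 mm); "wx", "wy", "wz": the turn, a rotation vector about the tool's x, y, z in units of 8 degrees (1.0 is 8 degrees). In form: [{"claw": .., "tx": .., "ty": .., "tz": .., "wx": .., "wy": .., "wz": ..}, ...]. A call has 1 to 20 rows; each row shifts and turns the commanded pose from where the row before left it, along the tool's axes as they then stand; what a row does not reach is not made up. A row lasts 1/10 s, in which the tool goes at most 50 mm and 8.59 degrees, less where a joint would pass 70% of its speed; a pose out of reach is approached as far as the arm can. A call is refused whole if a number of a shift passes 1 or a number of a turn 1, either way. A call with a gripper value outside its range is refused whole. The fingers move at their own pace and stop on an object; "squeeze" is the grip in N (left out, the last holds). Time passes only in rows, so rows that do not move let the fingers close. It gives the time, the measured TCP pose, the force, the opening and the grip force at its end, in the units of the state.
- ctrl.sense(): the state, without advancing time (a new reading comes with each control period).
- optics.capture(name): name is "scene" or "top"; returns the picture (480x640x3 uint8, red, green, blue); there is no depth.
- optics.get_calibration(name): a dict with "vfov" (degrees; the focal length in pixels is half the picture's height over the tangent of half this angle, whatever the lens; pixels are square), "cx", "cy" (the principal point, pixels), "k1" (the pictures are not rectified: a ray, as slopes to the right and down, at radius r is drawn at 1 + k1 r^2 times it, then the intrinsics apply), "T" (4x4, takes a point from camera to world coordinates). Camera axes: x right, y up, looking along -z (the intrinsics and any distortion apply to the point x, -y, -z); pixel columns grow to the right and rows downward; lengths in m; the calibration is good to about 2 mm. A picture is of the moment at which its call begins. get_calibration takes no time and is no camera call.
- job_done(): hands the job in; it is judged then, once.
Trained networks look in the newest picture that a camera, given by its name, has taken for a name from the list of things; names that differ only in an ending like _2 or _b are one class to them, and where a whole thing is asked for, a point or a joint stands for the part that bears it (a point fixed in the world has none). Each returns a list of dicts, best first, with "conf" (0 to 1); they miss things now and then, are a little off and sometimes report something else, mostly with a low value. They report only what shows in the picture. A call takes as long as a camera call. They do not tell look-alikes from the thing itself.
- models.trace(name, camera): "pixels" (480x640 bool, what is visible of it) and "uv" ([column, row] in pixels, amid what is visible of it).
The state is a dict: "time_s": time; "joint_pos": joint angles; "joint_velocities": joint speeds; "joint_efforts": joint torques, N m; "ee_pos": TCP position; "tcp_rot": TCP orientation; "contact_force": force on the tool from outside, world axes, zero at the start; "wrist_torque": the same for the moment, N m; "finger_gap": finger opening in m; "gripper_force": force on a finger pad.
Only numpy, scipy, OpenCV 4.12 (cv2) and the standard library are available. Lean on these libraries where they do the work, as an engineer would, in place of code of your own. Each camera call takes 0.05 s, during which the arm holds its last target. There are 200 camera calls.

## Working session

There is one attempt and no reset: what is moved stays moved. The work goes in short steps, Python scripts to look and compute and a tool call to move; the robot and the scene stay as the last step left them, time stands still between calls to the robot, and variables do not carry over. Pictures are saved under pics/ and viewed, at most 10 in all, crops included, and the job is handed in when it is done.

Besides the shell and the picture viewer there is one more tool, called after ">>>" as a command line: name --argument value ..., lists and objects as JSON in quotes. move_arm: Moves the arm, as the interface text tells. Its arguments: {"type":"object","properties":{"commands":{"type":"array","items":{"type":"object","properties":{"claw":{"type":"number"},"tx":{"type":"number"},"ty":{"type":"number"},"tz":{"type":"number"},"wx":{"type":"number"},"wy":{"type":"number"},"wz":{"type":"number"}}}},"squeeze":{"type":"number"}},"required":["commands"]}

```bash
mkdir -p pics; ls
python3 - <<'E'
from station import ctrl, optics, models
import cv2, numpy as np
s=ctrl.sense(); print(s['time_s'],s['ee_pos'],s['tcp_rot'],ctrl.hold_point_z)
ims=[]
for n in ['scene','top']:
    im=optics.capture(n); cv2.imwrite(f'pics/{n}0.png',im[:,:,::-1]); 
    c=optics.get_calibration(n); print(n,c['vfov'],c['cx'],c['cy'],c['k1'],np.round(c['T'],3).tolist())
    for t in ['labeller','hood_edge','cam_lever','lever_bar','roller','tray','soap_bottle','sample_box','tube_block']:
        try:
            print(t,[(np.round(d['uv']).tolist(),round(d['conf'],2),int(d['pixels'].sum())) for d in models.trace(t,n)])
        except Exception as e: print(t,e)
E
```

```text
pics
0.0 [0.14630011 0.5034994  0.23044979] [ 1.40911446e-01  9.90021719e-01 -9.72691568e-04 -1.22316176e-04] 0.0187
scene 56.81547531016252 320.0290120801388 240.3444632835323 -0.10495745995911797 [[0.239, -0.795, 0.557, 1.245], [0.971, 0.193, -0.141, -0.274], [0.005, 0.575, 0.818, 1.144], [0.0, 0.0, 0.0, 1.0]]
labeller [([276.0, 275.0], 0.95, 5218), ([303.0, 207.0], 0.65, 172)]
hood_edge [([279.0, 273.0], 0.89, 5408)]
cam_lever [([304.0, 204.0], 0.6, 215)]
lever_bar [([303.0, 212.0], 0.8, 334)]
roller [([365.0, 325.0], 0.86, 781), ([146.0, 237.0], 0.8, 624), ([142.0, 299.0], 0.74, 731), ([303.0, 216.0], 0.7, 259), ([279.0, 274.0], 0.47, 5377)]
tray [([422.0, 265.0], 0.7, 3440)]
soap_bottle [([500.0, 231.0], 0.58, 906)]
sample_box [([330.0, 212.0], 0.91, 722)]
tube_block [([203.0, 313.0], 0.97, 1662)]
top 48.82811224195518 324.06540920842957 240.85396118683096 -0.11349887990039799 [[0.025, 0.996, -0.089, 0.443], [-1.0, 0.026, 0.011, -0.07], [0.013, 0.088, 0.996, 1.668], [0.0, 0.0, 0.0, 1.0]]
labeller [([374.0, 226.0], 0.63, 3782), ([444.0, 232.0], 0.3, 1366)]
hood_edge [([377.0, 225.0], 0.96, 3628)]
cam_lever [([344.0, 267.0], 0.61, 219)]
lever_bar [([343.0, 263.0], 0.7, 192)]
roller [([490.0, 328.0], 0.84, 543), ([376.0, 243.0], 0.72, 638), ([311.0, 179.0], 0.55, 525)]
tray [([234.0, 224.0], 0.82, 3492)]
soap_bottle []
sample_box [([308.0, 303.0], 0.82, 418)]
tube_block [([442.0, 229.0], 0.97, 1355)]
```

View pics/scene0.png

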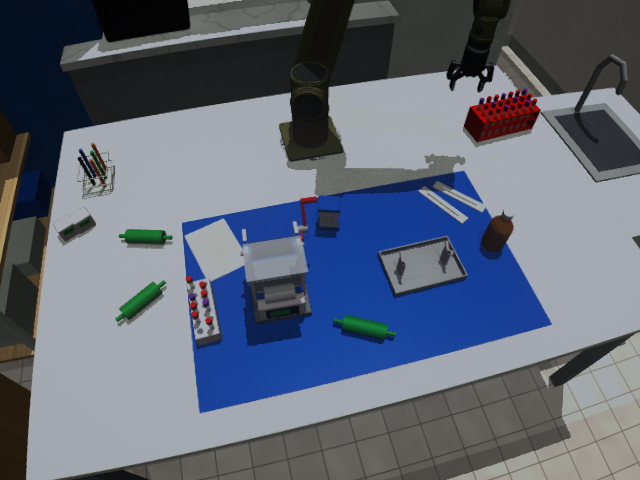

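View pics/top0.png

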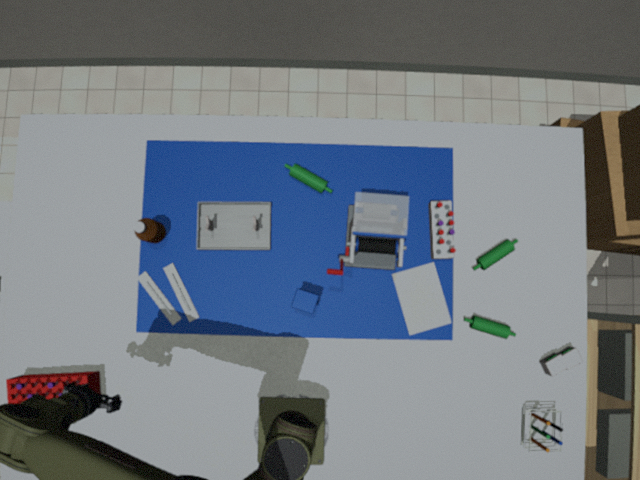

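The scene picture shows the labeller at about (276,275) with the red lever at (305,205), the tray at (422,265), the soap bottle at (497,232) and the tube block at (203,313). In the top picture the black roller is at about (378,245), the lever bar at (336,271) and the tray at (234,226). The green rollers are look-alikes.

```bash
cat > h.py <<'E'
import numpy as np, cv2
from station import ctrl, optics, models
from scipy.spatial.transform import Rotation as R
def K(n):
    c=optics.get_calibration(n); f=240/np.tan(np.radians(c['vfov'])/2); return c,f
def proj(n,P):
    c,f=K(n); T=np.array(c['T']); p=(np.atleast_2d(P)-T[:3,3])@T[:3,:3]
    s=np.stack([p[:,0],-p[:,1]],1)/(-p[:,2:]); r2=(s**2).sum(1,keepdims=True); s=s*(1+c['k1']*r2)
    return s*f+[c['cx'],c['cy']]
def onz(n,uv,z):
    c,f=K(n); T=np.array(c['T']); d=(np.array(uv,float)-[c['cx'],c['cy']])/f; s=d.copy()
    for _ in range(20): s=d/(1+c['k1']*(s**2).sum())
    v=T[:3,:3]@[s[0],-s[1],-1]; o=T[:3,3]; return o+v*(z-o[2])/v[2]
E
python3 - <<'E'
from h import *
a=cv2.imread('pics/top0.png'); b=cv2.imread('pics/scene0.png')
z=lambda im,x0,y0,w,h,k: cv2.resize(im[y0:y0+h,x0:x0+w],None,fx=k,fy=k,interpolation=cv2.INTER_CUBIC)
cv2.imwrite('pics/lab1.png',np.hstack([z(a,320,185,100,110,4),z(b,230,190,100,110,4)]))
cv2.imwrite('pics/tray1.png',np.hstack([z(a,190,180,90,80,4),z(b,370,230,110,80,4)]))
for n,uv,h in [('top',(378,245),.182),('top',(335,271),.24),('scene',(309,200),.24),('top',(234,226),.0),('top',(410,228),0.242),('scene',(303,280),.182)]: print(n,uv,onz(n,uv,h).round(3))
E
```

```text
top (378, 245) [ 0.568 -0.239  0.182]
top (335, 271) [ 0.49  -0.117  0.24 ]
scene (309, 200) [ 0.495 -0.115  0.24 ]
top (234, 226) [0.632 0.199 0.   ]
top (410, 228) [ 0.612 -0.319  0.242]
scene (303, 280) [ 0.697 -0.178  0.182]
```

View pics/lab1.png

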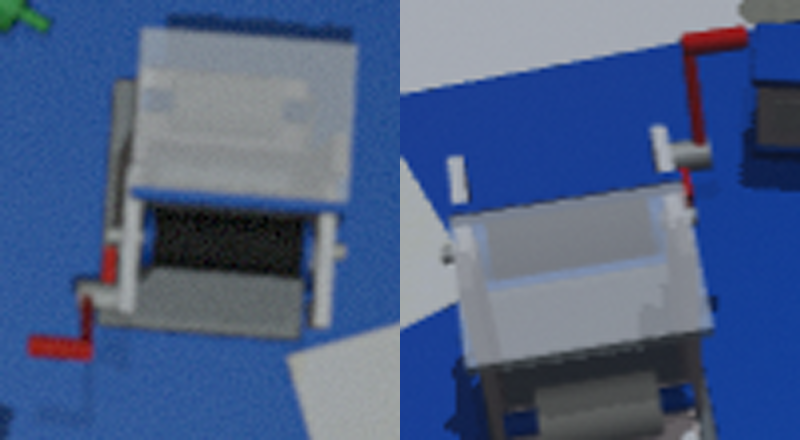

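View pics/tray1.png

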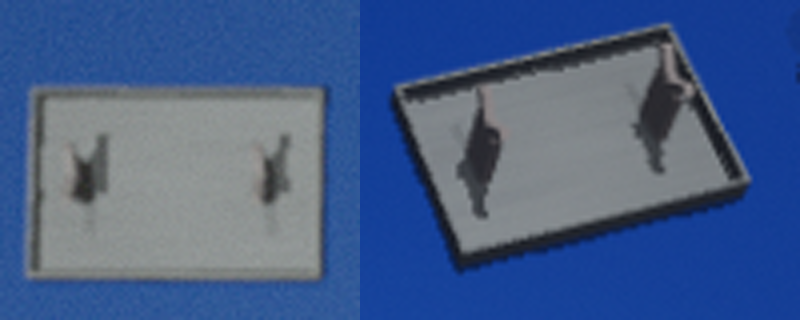

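```bash
cat > fit.py <<'E'
from h import *
from scipy.optimize import least_squares
def fit(obs,p0,extra=0):
    def w(p,l): 
        if callable(l): l=l(p[3])
        c,s=np.cos(p[2]),np.sin(p[2]); return np.array([p[0]+c*l[0]-s*l[1],p[1]+s*l[0]+c*l[1],l[2]])
    f=lambda p: np.concatenate([(proj(n,w(p,l))[0]-uv) for n,l,uv in obs])
    r=least_squares(f,p0,loss='soft_l1'); print(r.x.round(4)); print(f(r.x).reshape(-1,2).round(1).tolist()); return r.x
bar=lambda t:(-.047-.08*np.sin(.436+t),.116,.166+.08*np.cos(.436+t))
L=[('top',(.018,.074,.240),(353.3,233)),('top',(.018,-.074,.240),(407,235.7)),('scene',(.018,-.074,.242),(243.8,244.5)),('scene',(.018,.074,.242),(300.8,236.8)),
('top',bar,(335,272)),('scene',bar,(309,200.2)),('top',(0,-.086,.16),(405.8,248)),('scene',(0,-.086,.16),(241.3,253.7)),('top',(-.06,.08,.02),(344.5,265.5)),('top',(-.06,-.08,.02),(395,269.5))]
print('lab');fit(L,[.58,-.23,0,.05])
T=[('top',l,uv) for l,uv in zip([(.075,.115,.022),(.075,-.115,.022),(-.075,-.115,.022),(-.075,.115,.022)],[(198.2,202.5),(271.2,202.5),(270.5,249.5),(197,249.5)])]
T+=[('scene',l,uv) for l,uv in zip([(-.075,-.115,.022),(-.075,.115,.022),(.075,.115,.022),(.075,-.115,.022)],[(378.75,252),(447,236.75),(467,276.2),(395,294)])]
print('tray');fit(T,[.63,.2,0])
for n,l in [('soap_bottle',.08),('sample_box',.05),('tube_block',.05)]:
    for c in ['scene','top']:
        for d in models.trace(n,c)[:1]: print(n,c,onz(c,d['uv'],l).round(3))
E
python3 fit.py
```

```text
lab
[ 0.5733 -0.2352 -0.0481  0.1505]
[[-1.0, -0.3], [-0.6, 1.0], [-2.8, -2.9], [-1.1, -4.3], [-1.0, -0.2], [-0.5, -0.3], [-0.3, -2.1], [-1.0, 0.8], [-0.5, -0.9], [-0.0, -1.1]]
tray
[0.6338 0.1964 0.0185]
[[-0.1, -1.8], [-0.5, -1.4], [-0.6, -0.8], [-0.3, -1.4], [-1.3, -0.9], [-0.8, -1.1], [-0.2, -0.9], [-0.5, -0.8]]
soap_bottle scene [0.617 0.449 0.08 ]
sample_box scene [ 0.401 -0.03   0.05 ]
sample_box top [ 0.396 -0.044  0.05 ]
tube_block scene [ 0.659 -0.454  0.05 ]
tube_block top [ 0.635 -0.455  0.05 ]
```

```bash
cat > ov.py <<'E'
exec(open('fit.py').read().split("print('lab')")[0])
L=[(n,l,(uv[0]-.375,uv[1]-.375)) for i,(n,l,uv) in enumerate(L) if i not in (2,3)]
p=fit(L,[.57,-.23,-.05,.05])
def w(l):
    c,s=np.cos(p[2]),np.sin(p[2]); l=np.atleast_2d(l); return np.c_[p[0]+c*l[:,0]-s*l[:,1],p[1]+s*l[:,0]+c*l[:,1],l[:,2]]
b=np.array(bar(p[3])); e=np.array([0,.022,0])
segs=[(b-e,b+e),((0,-.086,.16),(0,.086,.16)),((.018,-.074,.235),(.018,.074,.235)),((-.06,-.08,.02),(-.06,.08,.02)),((-.06,.08,.02),(.135,.08,.02)),((.135,-.08,.02),(.135,.08,.02)),((-.06,-.08,.02),(.135,-.08,.02))]
out=[]
for n,x0,y0 in [('top',320,185),('scene',230,190)]:
    im=cv2.resize(cv2.imread(f'pics/{n}0.png')[y0:y0+145,x0:x0+100],None,fx=4,fy=4,interpolation=cv2.INTER_CUBIC)
    for a,c in segs:
        q=(proj(n,w([a,c]))-[x0,y0]+.5)*4-.5; q=q.round().astype(int); cv2.line(im,tuple(map(int,q[0])),tuple(map(int,q[1])),(0,255,255),1)
    out.append(im)
cv2.imwrite('pics/ov1.png',np.hstack(out)); print('bar',w(b).round(4),'seat',w((0,0,.16)),'pivot',w((-.047,.116,.166)))
E
python3 ov.py
```

```text
[ 0.5718 -0.2355 -0.0558  0.1349]
[[-0.4, 0.4], [-0.1, 2.1], [-0.8, -0.1], [-0.0, -0.0], [0.2, -1.0], [-0.9, 0.6], [-0.1, -0.2], [0.3, -0.1]]
bar [[ 0.4882 -0.1147  0.2333]] seat [[ 0.57184921 -0.23554917  0.16      ]] pivot [[ 0.53139535 -0.11710726  0.166     ]]
```

View pics/ov1.png

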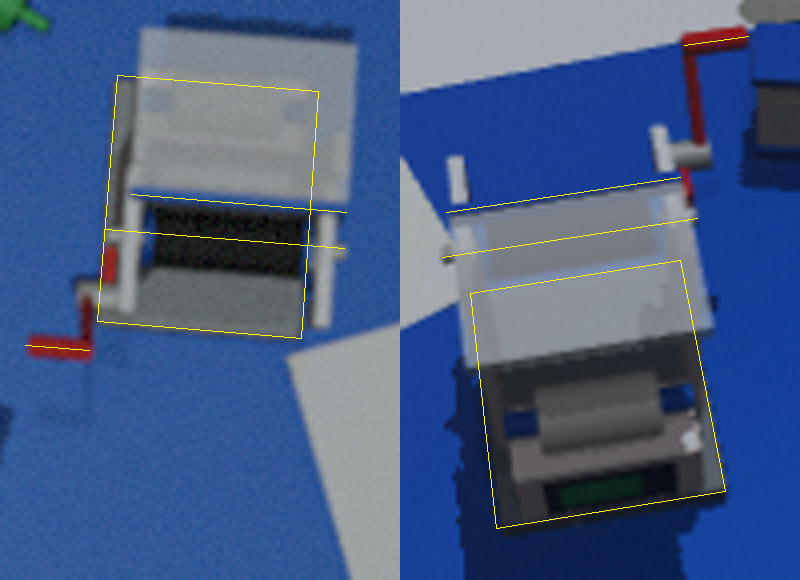

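>>> move_arm --commands '[{"claw":0,"tz":-0.9,"wz":0.96},{"claw":0,"tz":-0.9,"wz":0.96},{"claw":0,"tz":-0.9,"wz":0.96},{"claw":0,"tz":-0.9,"wz":0.96},{"claw":0,"wz":0.96},{"claw":0,"wz":0.96},{"claw":0,"wz":0.96},{"claw":0,"wz":0.96},{"claw":0,"wz":0.96},{"claw":0,"wz":0.93},{"claw":0},{"claw":0}]'

```text
invalid input
```

The overlay fits: base outline, bar, axle and hood edge all match within about 1–2 px (top bar at (335,272), axle end at (406,247)).

>>> move_arm --commands '[{"claw":0,"tx":0,"ty":0,"tz":-0.9,"wx":0,"wy":0,"wz":0.96},{"claw":0,"tx":0,"ty":0,"tz":-0.9,"wx":0,"wy":0,"wz":0.96},{"claw":0,"tx":0,"ty":0,"tz":-0.9,"wx":0,"wy":0,"wz":0.96},{"claw":0,"tx":0,"ty":0,"tz":-0.9,"wx":0,"wy":0,"wz":0.96},{"claw":0,"tx":0,"ty":0,"tz":0,"wx":0,"wy":0,"wz":0.96},{"claw":0,"tx":0,"ty":0,"tz":0,"wx":0,"wy":0,"wz":0.96},{"claw":0,"tx":0,"ty":0,"tz":0,"wx":0,"wy":0,"wz":0.96},{"claw":0,"tx":0,"ty":0,"tz":0,"wx":0,"wy":0,"wz":0.96},{"claw":0,"tx":0,"ty":0,"tz":0,"wx":0,"wy":0,"wz":0.96},{"claw":0,"tx":0,"ty":0,"tz":0,"wx":0,"wy":0,"wz":0.96},{"claw":0,"tx":0,"ty":0,"tz":0,"wx":0,"wy":0,"wz":0}]' --squeeze 40

```text
time_s: 2.4
ee_pos: [0.1465, 0.5041, 0.3393]
tcp_rot: [0.725, 0.688, -0.0, -0.0]
contact_force: [1.1, -0.3, 0.2]
finger_gap: -0.0002
gripper_force: 0.0
```

>>> move_arm --commands '[{"claw":0,"tx":-1,"ty":0.62,"tz":0,"wx":0,"wy":0,"wz":0},{"claw":0,"tx":-1,"ty":0.62,"tz":0,"wx":0,"wy":0,"wz":0},{"claw":0,"tx":-1,"ty":0.62,"tz":0,"wx":0,"wy":0,"wz":0},{"claw":0,"tx":-1,"ty":0.62,"tz":0,"wx":0,"wy":0,"wz":0},{"claw":0,"tx":-1,"ty":0.62,"tz":0,"wx":0,"wy":0,"wz":0},{"claw":0,"tx":-1,"ty":0.62,"tz":0,"wx":0,"wy":0,"wz":0},{"claw":0,"tx":-1,"ty":0.62,"tz":0,"wx":0,"wy":0,"wz":0},{"claw":0,"tx":-1,"ty":0.62,"tz":0,"wx":0,"wy":0,"wz":0},{"claw":0,"tx":-1,"ty":0.62,"tz":0,"wx":0,"wy":0,"wz":0},{"claw":0,"tx":-1,"ty":0.62,"tz":0,"wx":0,"wy":0,"wz":0},{"claw":0,"tx":-1,"ty":0.62,"tz":0,"wx":0,"wy":0,"wz":0},{"claw":0,"tx":-1,"ty":0.62,"tz":0,"wx":0,"wy":0,"wz":0},{"claw":0,"tx":-1,"ty":0.62,"tz":0,"wx":0,"wy":0,"wz":0},{"claw":0,"tx":-1,"ty":0.62,"tz":0,"wx":0,"wy":0,"wz":0},{"claw":0,"tx":-1,"ty":0.62,"tz":0,"wx":0,"wy":0,"wz":0},{"claw":0,"tx":-1,"ty":0.62,"tz":0,"wx":0,"wy":0,"wz":0},{"claw":0,"tx":-1,"ty":0.62,"tz":0,"wx":0,"wy":0,"wz":0},{"claw":0,"tx":-1,"ty":0.62,"tz":0,"wx":0,"wy":0,"wz":0},{"claw":0,"tx":-1,"ty":0.62,"tz":0,"wx":0,"wy":0,"wz":0},{"claw":0,"tx":-1,"ty":0.62,"tz":0,"wx":0,"wy":0,"wz":0}]'

```text
time_s: 4.4
ee_pos: [0.4871, -0.116, 0.3394]
tcp_rot: [0.724, 0.689, 0.0, 0.0]
contact_force: [1.2, 0.5, 0.0]
finger_gap: -0.0001
gripper_force: 0.0
```

>>> move_arm --commands '[{"claw":0,"tx":0,"ty":0.1,"tz":1,"wx":0,"wy":0,"wz":0},{"claw":0,"tx":0,"ty":0,"tz":1,"wx":0,"wy":0,"wz":0},{"claw":0,"tx":0,"ty":0,"tz":0.8,"wx":0,"wy":0,"wz":0},{"claw":0,"tx":0,"ty":0,"tz":0.3,"wx":0,"wy":0,"wz":0},{"claw":0,"tx":0,"ty":0,"tz":0.2,"wx":0,"wy":0,"wz":0},{"claw":0,"tx":0,"ty":0,"tz":0.07,"wx":0,"wy":0,"wz":0},{"claw":0,"tx":0,"ty":-0.1,"tz":0.09,"wx":0,"wy":0,"wz":0},{"claw":0,"tx":0,"ty":-0.1,"tz":0.09,"wx":0,"wy":0,"wz":0}]'

```text
time_s: 5.2
ee_pos: [0.4807, -0.1139, 0.2376]
tcp_rot: [0.725, 0.689, -0.001, -0.0]
contact_force: [-16.5, 3.2, 27.2]
finger_gap: -0.0001
gripper_force: 14.1
```

>>> move_arm --commands '[{"claw":0,"tx":0,"ty":0,"tz":-0.7,"wx":0,"wy":0,"wz":0},{"claw":0,"tx":0,"ty":0.7,"tz":0,"wx":0,"wy":0,"wz":0},{"claw":0,"tx":0,"ty":0.6,"tz":0,"wx":0,"wy":0,"wz":0},{"claw":0,"tx":0,"ty":0,"tz":0.6,"wx":0,"wy":0,"wz":0},{"claw":0,"tx":0,"ty":0,"tz":0.4,"wx":0,"wy":0,"wz":0},{"claw":0,"tx":0,"ty":0,"tz":0,"wx":0,"wy":0,"wz":0}]'

```text
time_s: 5.8
ee_pos: [0.5212, -0.1161, 0.2225]
tcp_rot: [0.725, 0.689, -0.001, -0.001]
contact_force: [-0.6, 1.2, -0.9]
finger_gap: 0.0
gripper_force: 0.0
```

Run:
```python
from h import *
out=[]
for n,x0,y0 in [('top',300,220),('scene',270,150)]:
    im=optics.capture(n)[:,:,::-1]; out.append(cv2.resize(im[y0:y0+80,x0:x0+80],None,fx=5,fy=5,interpolation=cv2.INTER_CUBIC))
cv2.imwrite('pics/lev2.png',np.hstack(out)); s=ctrl.sense(); print(s['contact_force'],s['ee_pos'],s['joint_pos'])
```

```text
[-0.13783935  1.37318707 -0.46017102] [ 0.52209426 -0.11632706  0.22405436] [-2.19209322e-01  2.80441470e-01 -1.28631623e-01  1.16221430e+00
 -3.05033443e-05  1.40347250e+00]
```

View pics/lev2.png

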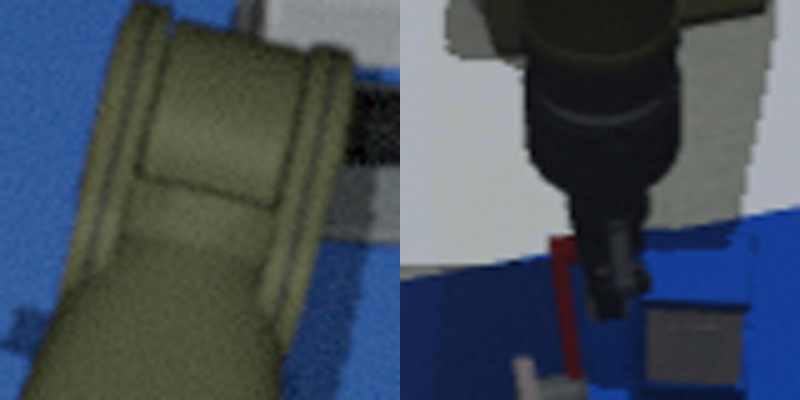

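The finger (right crop, about (605,270)) stands behind the red bar at (560,240), so I push along the arc from there.

>>> move_arm --commands '[{"claw":0,"tx":0,"ty":-0.45,"tz":0.06,"wx":0,"wy":0,"wz":0},{"claw":0,"tx":0,"ty":-0.45,"tz":0.06,"wx":0,"wy":0,"wz":0},{"claw":0,"tx":0,"ty":-0.25,"tz":0.1,"wx":0,"wy":0,"wz":0},{"claw":0,"tx":0,"ty":-0.25,"tz":0.1,"wx":0,"wy":0,"wz":0},{"claw":0,"tx":0,"ty":0,"tz":0,"wx":0,"wy":0,"wz":0}]'

```text
time_s: 6.4
ee_pos: [0.4801, -0.1142, 0.2144]
tcp_rot: [0.725, 0.688, 0.0, 0.0]
contact_force: [0.4, 0.1, 0.5]
finger_gap: -0.0001
gripper_force: 0.0
```

>>> move_arm --commands '[{"claw":0,"tx":0,"ty":-0.3,"tz":0.3,"wx":0,"wy":0,"wz":0},{"claw":0,"tx":0,"ty":-0.3,"tz":0.3,"wx":0,"wy":0,"wz":0},{"claw":0,"tx":0,"ty":0,"tz":0.2,"wx":0,"wy":0,"wz":0}]'

```text
time_s: 6.7
ee_pos: [0.4635, -0.1135, 0.1905]
tcp_rot: [0.725, 0.688, 0.001, 0.001]
contact_force: [0.4, -0.8, 0.8]
finger_gap: -0.0004
gripper_force: 0.8
```

Run:
```python
from h import *
im=optics.capture('scene')[:,:,::-1]; cv2.imwrite('pics/lev3.png',cv2.resize(im[150:250,250:350],None,fx=5,fy=5,interpolation=cv2.INTER_CUBIC)); s=ctrl.sense(); print(s['contact_force'],s['ee_pos'])
```

```text
[ 1.26925313  0.67619915 -0.1908989 ] [ 0.46250581 -0.11332503  0.18946852]
```

View pics/lev3.png

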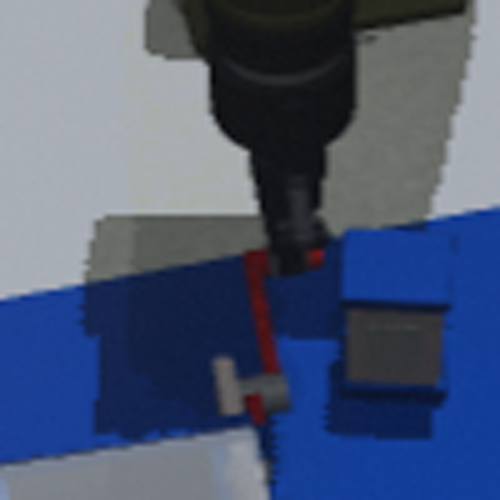

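The fingertip is on top of the bar (crop (290,260)) and the lever is following.

>>> move_arm --commands '[{"claw":0,"tx":0,"ty":-0.1,"tz":0.35,"wx":0,"wy":0,"wz":0},{"claw":0,"tx":0,"ty":-0.05,"tz":0.35,"wx":0,"wy":0,"wz":0},{"claw":0,"tx":0,"ty":0,"tz":0.35,"wx":0,"wy":0,"wz":0},{"claw":0,"tx":0,"ty":0,"tz":0.3,"wx":0,"wy":0,"wz":0},{"claw":0,"tx":0,"ty":0.03,"tz":0.1,"wx":0,"wy":0,"wz":0},{"claw":0,"tx":0,"ty":0,"tz":0,"wx":0,"wy":0,"wz":0}]'

```text
time_s: 7.35
ee_pos: [0.4578, -0.1128, 0.1458]
tcp_rot: [0.725, 0.688, -0.001, -0.001]
contact_force: [-0.3, -0.0, -0.1]
finger_gap: 0.0
gripper_force: 0.0
```

>>> move_arm --commands '[{"claw":0,"tx":0,"ty":0,"tz":-0.9,"wx":0,"wy":0,"wz":0},{"claw":0,"tx":0,"ty":0,"tz":-0.9,"wx":0,"wy":0,"wz":0},{"claw":0,"tx":0,"ty":0,"tz":-0.9,"wx":0,"wy":0,"wz":0},{"claw":0,"tx":0,"ty":0,"tz":-0.9,"wx":0,"wy":0,"wz":0},{"claw":0,"tx":0,"ty":0,"tz":-0.9,"wx":0,"wy":0,"wz":0},{"claw":62,"tx":-0.97,"ty":0.4,"tz":0,"wx":0,"wy":0,"wz":0},{"claw":62,"tx":-0.97,"ty":0.4,"tz":0,"wx":0,"wy":0,"wz":0},{"claw":62,"tx":-0.97,"ty":0.4,"tz":0,"wx":0,"wy":0,"wz":0},{"claw":62,"tx":-0.97,"ty":0.4,"tz":0,"wx":0,"wy":0,"wz":0},{"claw":62,"tx":0,"ty":0,"tz":0,"wx":-1,"wy":0,"wz":0},{"claw":62,"tx":0,"ty":0,"tz":0,"wx":-1,"wy":0,"wz":0},{"claw":62,"tx":0,"ty":0,"tz":0,"wx":-1,"wy":0,"wz":0},{"claw":62,"tx":0,"ty":0,"tz":0,"wx":-1,"wy":0,"wz":0},{"claw":62,"tx":0,"ty":0,"tz":0,"wx":-1,"wy":0,"wz":0},{"claw":62,"tx":0,"ty":0,"tz":0,"wx":0,"wy":0,"wz":0}]'

```text
time_s: 8.85
ee_pos: [0.4908, -0.2262, 0.2704]
tcp_rot: [0.686, 0.646, 0.233, 0.24]
contact_force: [-1.7, 1.4, -3.0]
finger_gap: 0.0619
gripper_force: 0.0
```

```bash
cat > g.py <<'E'
from h import *
s=ctrl.sense(); Rt=R.from_quat(s['tcp_rot']); p=s['ee_pos']
def to(P): print('tool units to',P,(Rt.inv().apply(np.array(P)-p)/.03).round(2))
print(s['time_s'],'pos',p.round(4),'axes\n',Rt.as_matrix().round(3),'F',s['contact_force'].round(1),'gap',s['finger_gap'],'q',s['joint_pos'].round(2))
E
python3 - <<'E'
from g import *
g=np.array([.572,-.2355,.16])+.022*Rt.as_matrix()[:,2]; to(g)
im=optics.capture('top')[:,:,::-1]; cv2.imwrite('pics/top4.png',cv2.resize(im[190:300,310:420],None,fx=5,fy=5,interpolation=cv2.INTER_CUBIC))
E
```

```text
8.85 pos [ 0.4908 -0.2262  0.2704] axes
 [[ 0.055  0.775  0.63 ]
 [ 0.998 -0.05  -0.027]
 [ 0.01   0.631 -0.776]] F [-1.7  1.4 -3. ] gap 0.061898657767418666 q [-0.65 -0.11 -0.69  0.4   0.37  1.1 ]
tool units to [ 0.58586138 -0.23609086  0.14292625] [-0.2  -0.21  5.3 ]
```

View pics/top4.png

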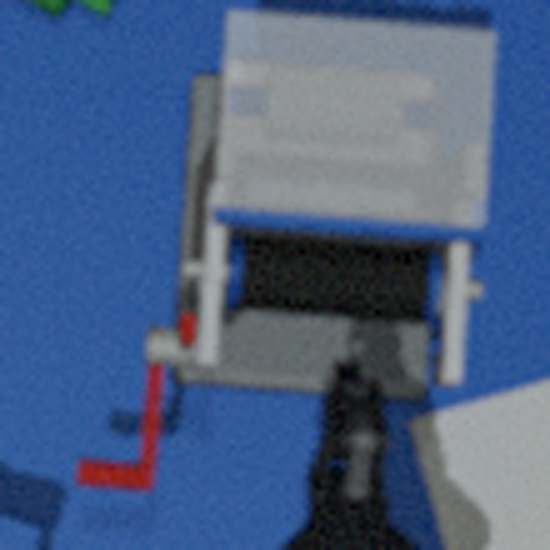

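The lever is open (bar at crop (115,473)) and the tilted gripper stands in front of the black roller at (335,275), roughly centred.

>>> move_arm --commands '[{"claw":62,"tx":-0.2,"ty":-0.2,"tz":0.8,"wx":0,"wy":0,"wz":0},{"claw":62,"tx":0,"ty":0,"tz":0.8,"wx":0,"wy":0,"wz":0},{"claw":62,"tx":0,"ty":0,"tz":0.8,"wx":0,"wy":0,"wz":0},{"claw":62,"tx":0,"ty":0,"tz":0.5,"wx":0,"wy":0,"wz":0},{"claw":62,"tx":0,"ty":0,"tz":0,"wx":0,"wy":0,"wz":0}]'

```text
time_s: 9.4
ee_pos: [0.5556, -0.2417, 0.2122]
tcp_rot: [0.681, 0.648, 0.235, 0.248]
contact_force: [-0.2, -0.2, -0.1]
finger_gap: 0.0621
gripper_force: 0.0
```

Run:
```python
from g import *
to(np.array([.572,-.2355,.16])+.022*Rt.as_matrix()[:,2])
```

```text
9.4 pos [ 0.5556 -0.2417  0.2122] axes
 [[ 0.051  0.765  0.641]
 [ 0.999 -0.038 -0.033]
 [-0.001  0.642 -0.766]] F [-0.2 -0.2 -0.1] gap 0.06211650827944122 q [-0.58  0.06 -0.72  0.16  0.33  1.15]
tool units to [ 0.58611265 -0.2362295   0.14313877] [ 0.24 -0.71  2.41]
```

>>> move_arm --commands '[{"claw":62,"tx":0.24,"ty":-0.7,"tz":0,"wx":0,"wy":0,"wz":0},{"claw":62,"tx":0,"ty":0,"tz":0.5,"wx":0,"wy":0,"wz":0},{"claw":62,"tx":0,"ty":0,"tz":0.5,"wx":0,"wy":0,"wz":0},{"claw":62,"tx":0,"ty":0,"tz":0,"wx":0,"wy":0,"wz":0},{"claw":62,"tx":0,"ty":0,"tz":0,"wx":0,"wy":0,"wz":0}]'

```text
time_s: 9.9
ee_pos: [0.5571, -0.2343, 0.1765]
tcp_rot: [0.681, 0.647, 0.236, 0.249]
contact_force: [0.2, -0.4, 0.2]
finger_gap: 0.0622
gripper_force: 0.0
```

Run:
```python
from g import *
to(np.array([.572,-.2355,.16])+.022*Rt.as_matrix()[:,2])
```

```text
9.9 pos [ 0.5571 -0.2343  0.1765] axes
 [[ 0.052  0.764  0.643]
 [ 0.999 -0.039 -0.034]
 [-0.001  0.644 -0.765]] F [ 0.2 -0.4  0.2] gap 0.0621679009825364 q [-0.57  0.1  -0.8   0.04  0.32  1.16]
tool units to [ 0.58614218 -0.23625294  0.14316457] [-0.01  0.03  1.48]
```

>>> move_arm --commands '[{"claw":62,"tx":0,"ty":0,"tz":0.5,"wx":0,"wy":0,"wz":0},{"claw":62,"tx":0,"ty":0,"tz":0.5,"wx":0,"wy":0,"wz":0},{"claw":62,"tx":0,"ty":0,"tz":0.48,"wx":0,"wy":0,"wz":0},{"claw":62,"tx":0,"ty":0,"tz":0,"wx":0,"wy":0,"wz":0},{"claw":62,"tx":0,"ty":0,"tz":0,"wx":0,"wy":0,"wz":0}]' --squeeze 40

```text
time_s: 10.4
ee_pos: [0.5811, -0.2343, 0.1383]
tcp_rot: [0.683, 0.647, 0.234, 0.245]
contact_force: [-4.9, -0.2, -8.1]
finger_gap: 0.0621
gripper_force: 0.0
```

```bash
python3 -c "
from g import *
to(np.array([.572,-.2355,.16])+.022*Rt.as_matrix()[:,2])"
```

```text
10.4 pos [ 0.5811 -0.2343  0.1383] axes
 [[ 0.054  0.769  0.637]
 [ 0.999 -0.043 -0.033]
 [ 0.002  0.638 -0.77 ]] F [-4.9 -0.2 -8.1] gap 0.06213519459698425 q [-0.54  0.19 -0.81 -0.06  0.3   1.19]
tool units to [ 0.58600705 -0.23621933  0.14305051] [-0.05  0.23 -0.02]
```

>>> move_arm --commands '[{"claw":55,"tx":0,"ty":0,"tz":0,"wx":0,"wy":0,"wz":0},{"claw":50,"tx":0,"ty":0,"tz":0,"wx":0,"wy":0,"wz":0}]'

```text
time_s: 10.6
ee_pos: [0.5845, -0.2352, 0.1421]
tcp_rot: [0.681, 0.647, 0.236, 0.249]
contact_force: [-2.3, 0.5, -3.4]
finger_gap: 0.0506
gripper_force: 0.0
```

```bash
python3 -c "
from g import *
to(np.array([.572,-.2355,.16])+.022*Rt.as_matrix()[:,2]); print(s['gripper_force'])"
```

```text
10.6 pos [ 0.5845 -0.2352  0.1421] axes
 [[ 0.052  0.764  0.643]
 [ 0.999 -0.039 -0.034]
 [-0.001  0.644 -0.765]] F [-2.3  0.5 -3.4] gap 0.05055018280419784 q [-0.54  0.19 -0.81 -0.07  0.3   1.19]
tool units to [ 0.58615624 -0.23624648  0.1431761 ] [-0.03  0.07  0.01]
0.0
```

>>> move_arm --commands '[{"claw":40,"tx":0,"ty":0,"tz":0,"wx":0,"wy":0,"wz":0},{"claw":30,"tx":0,"ty":0,"tz":0,"wx":0,"wy":0,"wz":0},{"claw":30,"tx":0,"ty":0,"tz":0,"wx":0,"wy":0,"wz":0},{"claw":30,"tx":0,"ty":0,"tz":0,"wx":0,"wy":0,"wz":0}]' --squeeze 50

```text
time_s: 11.0
ee_pos: [0.5855, -0.2358, 0.1428]
tcp_rot: [0.681, 0.647, 0.236, 0.25]
contact_force: [0.2, -0.3, 2.4]
finger_gap: 0.043
gripper_force: 51.3
```

```bash
python3 -c "
from g import *
to(np.array([.572,-.2355,.16])+.022*Rt.as_matrix()[:,2]); print(s['gripper_force'])"
```

```text
11.0 pos [ 0.5855 -0.2358  0.1428] axes
 [[ 0.052  0.762  0.645]
 [ 0.999 -0.039 -0.035]
 [-0.002  0.646 -0.763]] F [ 0.2 -0.3  2.4] gap 0.04298932820177203 q [-0.54  0.19 -0.81 -0.07  0.3   1.19]
tool units to [ 0.58618998 -0.23626943  0.14320559] [-0.01  0.03  0.  ]
51.343308091163635
```

>>> move_arm --commands '[{"claw":30,"tx":0,"ty":0.05,"tz":-0.06,"wx":0,"wy":0,"wz":0},{"claw":30,"tx":0,"ty":0.05,"tz":-0.06,"wx":0,"wy":0,"wz":0},{"claw":30,"tx":0,"ty":0.05,"tz":-0.06,"wx":0,"wy":0,"wz":0},{"claw":30,"tx":0,"ty":0,"tz":0,"wx":0,"wy":0,"wz":0},{"claw":30,"tx":0,"ty":0,"tz":0,"wx":0,"wy":0,"wz":0}]'

```text
time_s: 11.5
ee_pos: [0.5836, -0.2348, 0.1475]
tcp_rot: [0.682, 0.647, 0.235, 0.248]
contact_force: [-0.4, 0.6, -3.0]
finger_gap: 0.0428
gripper_force: 51.3
```

>>> move_arm --commands '[{"claw":30,"tx":0,"ty":0.055,"tz":-0.065,"wx":0,"wy":0,"wz":0},{"claw":30,"tx":0,"ty":0,"tz":0,"wx":0,"wy":0,"wz":0},{"claw":30,"tx":0,"ty":-0.13,"tz":-0.11,"wx":0,"wy":0,"wz":0},{"claw":30,"tx":0,"ty":-0.13,"tz":-0.11,"wx":0,"wy":0,"wz":0},{"claw":30,"tx":0,"ty":-0.13,"tz":-0.11,"wx":0,"wy":0,"wz":0},{"claw":30,"tx":0,"ty":0,"tz":0,"wx":0,"wy":0,"wz":0},{"claw":30,"tx":0,"ty":0,"tz":0,"wx":0,"wy":0,"wz":0}]'

```text
time_s: 12.2
ee_pos: [0.5684, -0.2343, 0.1505]
tcp_rot: [0.682, 0.647, 0.235, 0.248]
contact_force: [-0.4, -0.6, -3.4]
finger_gap: 0.0426
gripper_force: 52.4
```

>>> move_arm --commands '[{"claw":30,"tx":0,"ty":-0.1,"tz":-0.085,"wx":0,"wy":0,"wz":0},{"claw":30,"tx":0,"ty":-0.1,"tz":-0.085,"wx":0,"wy":0,"wz":0},{"claw":30,"tx":0,"ty":0,"tz":0,"wx":0,"wy":0,"wz":0},{"claw":30,"tx":0,"ty":0,"tz":0,"wx":0,"wy":0,"wz":0},{"claw":30,"tx":0,"ty":-0.16,"tz":0.19,"wx":0,"wy":0,"wz":0},{"claw":30,"tx":0,"ty":-0.16,"tz":0.19,"wx":0,"wy":0,"wz":0},{"claw":30,"tx":0,"ty":0,"tz":0,"wx":0,"wy":0,"wz":0}]'

```text
time_s: 12.9
ee_pos: [0.5594, -0.233, 0.1332]
tcp_rot: [0.682, 0.647, 0.235, 0.246]
contact_force: [-0.6, -0.1, -3.3]
finger_gap: 0.0425
gripper_force: 52.3
```

>>> move_arm --commands '[{"claw":30,"tx":0,"ty":-0.17,"tz":0.21,"wx":0,"wy":0,"wz":0},{"claw":30,"tx":0,"ty":-0.17,"tz":0.21,"wx":0,"wy":0,"wz":0},{"claw":30,"tx":0,"ty":-0.17,"tz":0.21,"wx":0,"wy":0,"wz":0},{"claw":30,"tx":0,"ty":0,"tz":0,"wx":0,"wy":0,"wz":0},{"claw":30,"tx":0,"ty":0,"tz":0,"wx":0,"wy":0,"wz":0}]'

```text
time_s: 13.4
ee_pos: [0.5608, -0.2336, 0.1105]
tcp_rot: [0.682, 0.647, 0.235, 0.248]
contact_force: [-0.4, -0.6, -3.4]
finger_gap: 0.0427
gripper_force: 52.2
```

>>> move_arm --commands '[{"claw":30,"tx":0,"ty":-0.2,"tz":0.24,"wx":0,"wy":0,"wz":0},{"claw":30,"tx":0,"ty":0,"tz":0,"wx":0,"wy":0,"wz":0},{"claw":30,"tx":0,"ty":-0.3,"tz":-0.255,"wx":0,"wy":0,"wz":0},{"claw":30,"tx":0,"ty":-0.4,"tz":-0.34,"wx":0,"wy":0,"wz":0},{"claw":30,"tx":0,"ty":-0.4,"tz":-0.34,"wx":0,"wy":0,"wz":0},{"claw":30,"tx":0,"ty":-0.4,"tz":-0.34,"wx":0,"wy":0,"wz":0},{"claw":30,"tx":0,"ty":-0.2,"tz":-0.17,"wx":0,"wy":0,"wz":0},{"claw":30,"tx":0,"ty":0,"tz":0,"wx":0,"wy":0,"wz":0},{"claw":30,"tx":0,"ty":0,"tz":0,"wx":0,"wy":0,"wz":0}]'

```text
time_s: 14.3
ee_pos: [0.4945, -0.2309, 0.1029]
tcp_rot: [0.682, 0.647, 0.236, 0.249]
contact_force: [-0.0, 0.2, -3.2]
finger_gap: 0.0428
gripper_force: 52.3
```

Run:
```python
from g import *
im=optics.capture('top')[:,:,::-1]; cv2.imwrite('pics/top5.png',cv2.resize(im[200:320,290:430],None,fx=5,fy=5,interpolation=cv2.INTER_CUBIC))
```

```text
14.3 pos [ 0.4945 -0.2309  0.1029] axes
 [[ 0.053  0.764  0.643]
 [ 0.999 -0.04  -0.035]
 [-0.001  0.644 -0.765]] F [-0.   0.2 -3.2] gap 0.04280847120629596 q [-0.65  0.15 -1.01 -0.21  0.37  1.09]
```

View pics/top5.png

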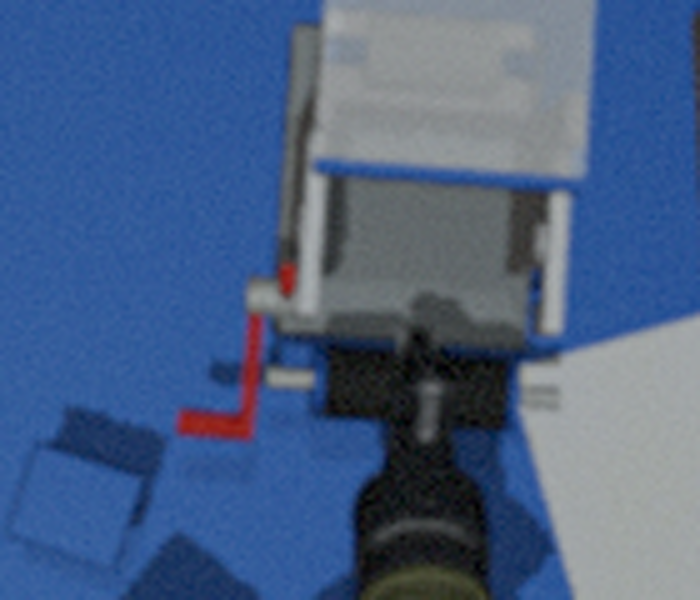

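The roller is out and clear of the side plates (crop centre about (417,385)). The left axle end at (270,378) is close beside the red handle at (250,370), so I shift right before lifting.

>>> move_arm --commands '[{"claw":30,"tx":-0.4,"ty":0,"tz":0,"wx":0,"wy":0,"wz":0},{"claw":30,"tx":-0.6,"ty":0,"tz":0,"wx":0,"wy":0,"wz":0},{"claw":30,"tx":-0.4,"ty":-0.2,"tz":-0.17,"wx":0,"wy":0,"wz":0},{"claw":30,"tx":0,"ty":0,"tz":0,"wx":0,"wy":0,"wz":0},{"claw":30,"tx":0,"ty":0.3,"tz":-0.36,"wx":0,"wy":0,"wz":0},{"claw":30,"tx":0,"ty":0.5,"tz":-0.6,"wx":0,"wy":0,"wz":0},{"claw":30,"tx":0,"ty":0.5,"tz":-0.6,"wx":0,"wy":0,"wz":0},{"claw":30,"tx":0,"ty":0.5,"tz":-0.6,"wx":0,"wy":0,"wz":0},{"claw":30,"tx":0,"ty":0.5,"tz":-0.6,"wx":0,"wy":0,"wz":0},{"claw":30,"tx":0,"ty":0.5,"tz":-0.6,"wx":0,"wy":0,"wz":0},{"claw":30,"tx":0,"ty":0.5,"tz":-0.6,"wx":0,"wy":0,"wz":0},{"claw":30,"tx":0,"ty":0.5,"tz":-0.6,"wx":0,"wy":0,"wz":0},{"claw":30,"tx":0,"ty":0.5,"tz":-0.6,"wx":0,"wy":0,"wz":0},{"claw":30,"tx":0,"ty":0.3,"tz":-0.36,"wx":0,"wy":0,"wz":0},{"claw":30,"tx":0,"ty":0,"tz":0,"wx":0,"wy":0,"wz":0}]'

```text
time_s: 15.85
ee_pos: [0.485, -0.2728, 0.3211]
tcp_rot: [0.68, 0.647, 0.236, 0.251]
contact_force: [0.3, 0.8, -3.7]
finger_gap: 0.043
gripper_force: 52.3
```

```bash
python3 -c "
from g import *"
```

```text
15.85 pos [ 0.485  -0.2728  0.3211] axes
 [[ 0.052  0.762  0.645]
 [ 0.999 -0.037 -0.036]
 [-0.003  0.646 -0.763]] F [ 0.3  0.8 -3.7] gap 0.0430041951192345 q [-0.75 -0.1  -0.56  0.54  0.43  1.  ]
```

>>> move_arm --commands '[{"claw":30,"tx":0,"ty":0,"tz":0,"wx":0.7,"wy":0,"wz":0},{"claw":30,"tx":0,"ty":0,"tz":0,"wx":0.8,"wy":0,"wz":0},{"claw":30,"tx":0,"ty":0,"tz":0,"wx":0.8,"wy":0,"wz":0},{"claw":30,"tx":0,"ty":0,"tz":0,"wx":0.8,"wy":0,"wz":0},{"claw":30,"tx":0,"ty":0,"tz":0,"wx":0.8,"wy":0,"wz":0},{"claw":30,"tx":0,"ty":0,"tz":0,"wx":0.8,"wy":0,"wz":0},{"claw":30,"tx":0,"ty":0,"tz":0,"wx":0.25,"wy":0,"wz":-0.25},{"claw":30,"tx":0,"ty":0,"tz":0,"wx":0,"wy":0,"wz":-0.25},{"claw":30,"tx":0,"ty":0,"tz":0,"wx":0,"wy":0,"wz":0},{"claw":30,"tx":0,"ty":0,"tz":0,"wx":0,"wy":0,"wz":0},{"claw":30,"tx":0,"ty":0,"tz":0,"wx":0,"wy":0,"wz":0}]'

```text
time_s: 16.95
ee_pos: [0.4832, -0.2717, 0.3175]
tcp_rot: [0.701, 0.713, 0.002, 0.003]
contact_force: [0.0, 0.1, -3.2]
finger_gap: 0.0428
gripper_force: 52.5
```

```bash
python3 -c "
from g import *
to([.634,.196,.32])"
```

```text
16.95 pos [ 0.4832 -0.2717  0.3175] axes
 [[-0.017  1.     0.007]
 [ 1.     0.017 -0.001]
 [-0.001  0.007 -1.   ]] F [ 0.   0.1 -3.2] gap 0.042847946829785516 q [-0.51  0.29  0.12  1.4   0.    1.04]
tool units to [0.634, 0.196, 0.32] [15.5   5.29 -0.06]
```

>>> move_arm --commands '[{"claw":30,"tx":0.4,"ty":0.1,"tz":0,"wx":0,"wy":0,"wz":0},{"claw":30,"tx":0.8,"ty":0.3,"tz":0,"wx":0,"wy":0,"wz":0},{"claw":30,"tx":0.9,"ty":0.3,"tz":0,"wx":0,"wy":0,"wz":0},{"claw":30,"tx":0.9,"ty":0.3,"tz":0,"wx":0,"wy":0,"wz":0},{"claw":30,"tx":0.9,"ty":0.3,"tz":0,"wx":0,"wy":0,"wz":0},{"claw":30,"tx":0.9,"ty":0.3,"tz":0,"wx":0,"wy":0,"wz":0},{"claw":30,"tx":0.9,"ty":0.3,"tz":0,"wx":0,"wy":0,"wz":0},{"claw":30,"tx":0.9,"ty":0.3,"tz":0,"wx":0,"wy":0,"wz":0},{"claw":30,"tx":0.9,"ty":0.3,"tz":0,"wx":0,"wy":0,"wz":0},{"claw":30,"tx":0.9,"ty":0.3,"tz":0,"wx":0,"wy":0,"wz":0},{"claw":30,"tx":0.9,"ty":0.3,"tz":0,"wx":0,"wy":0,"wz":0},{"claw":30,"tx":0.9,"ty":0.3,"tz":0,"wx":0,"wy":0,"wz":0},{"claw":30,"tx":0.9,"ty":0.3,"tz":0,"wx":0,"wy":0,"wz":0},{"claw":30,"tx":0.9,"ty":0.3,"tz":0,"wx":0,"wy":0,"wz":0},{"claw":30,"tx":0.9,"ty":0.3,"tz":0,"wx":0,"wy":0,"wz":0},{"claw":30,"tx":0.9,"ty":0.3,"tz":0,"wx":0,"wy":0,"wz":0},{"claw":30,"tx":0.9,"ty":0.3,"tz":0,"wx":0,"wy":0,"wz":0},{"claw":30,"tx":0.8,"ty":0.3,"tz":0,"wx":0,"wy":0,"wz":0},{"claw":30,"tx":0,"ty":0,"tz":0,"wx":0,"wy":0,"wz":0},{"claw":30,"tx":0,"ty":0,"tz":0,"wx":0,"wy":0,"wz":0}]'

```text
time_s: 18.95
ee_pos: [0.6308, 0.1968, 0.3183]
tcp_rot: [0.7, 0.714, 0.002, 0.003]
contact_force: [0.3, -0.2, -4.0]
finger_gap: 0.0429
gripper_force: 52.5
```

Run:
```python
from g import *
to([.634,.196,.165])
```

```text
18.95 pos [0.6308 0.1968 0.3183] axes
 [[-0.019  1.     0.007]
 [ 1.     0.019 -0.001]
 [-0.001  0.006 -1.   ]] F [ 0.3 -0.2 -4. ] gap 0.04287072632017637 q [ 0.3   0.5   0.45  1.52 -0.    1.86]
tool units to [0.634, 0.196, 0.165] [-0.02  0.07  5.11]
```

>>> move_arm --commands '[{"claw":30,"tx":0,"ty":0.1,"tz":0.5,"wx":0,"wy":0,"wz":0},{"claw":30,"tx":0,"ty":0,"tz":0.8,"wx":0,"wy":0,"wz":0},{"claw":30,"tx":0,"ty":0,"tz":0.8,"wx":0,"wy":0,"wz":0},{"claw":30,"tx":0,"ty":0,"tz":0.8,"wx":0,"wy":0,"wz":0},{"claw":30,"tx":0,"ty":0,"tz":0.8,"wx":0,"wy":0,"wz":0},{"claw":30,"tx":0,"ty":0,"tz":0.8,"wx":0,"wy":0,"wz":0},{"claw":30,"tx":0,"ty":0,"tz":0.8,"wx":0,"wy":0,"wz":0},{"claw":30,"tx":0,"ty":0,"tz":0.8,"wx":0,"wy":0,"wz":0},{"claw":30,"tx":0,"ty":0,"tz":0.5,"wx":0,"wy":0,"wz":0},{"claw":30,"tx":0,"ty":0,"tz":0,"wx":0,"wy":0,"wz":0},{"claw":30,"tx":0,"ty":0,"tz":0,"wx":0,"wy":0,"wz":0}]'

```text
time_s: 20.05
ee_pos: [0.6355, 0.195, 0.1211]
tcp_rot: [0.701, 0.713, 0.002, 0.003]
contact_force: [0.3, 0.1, -2.8]
finger_gap: 0.0429
gripper_force: 52.5
```

Run:
```python
from g import *
to([.634,.196,.0535])
im=optics.capture('scene')[:,:,::-1]; cv2.imwrite('pics/sc6.png',cv2.resize(im[200:320,365:485],None,fx=5,fy=5,interpolation=cv2.INTER_CUBIC))
```

```text
20.05 pos [0.6355 0.195  0.1211] axes
 [[-0.016  1.     0.007]
 [ 1.     0.016 -0.001]
 [-0.001  0.007 -1.   ]] F [ 0.3  0.1 -2.8] gap 0.04292015593287012 q [ 0.3   0.55  0.03  1.04 -0.    1.85]
tool units to [0.634, 0.196, 0.0535] [ 0.04 -0.07  2.25]
```

View pics/sc6.png

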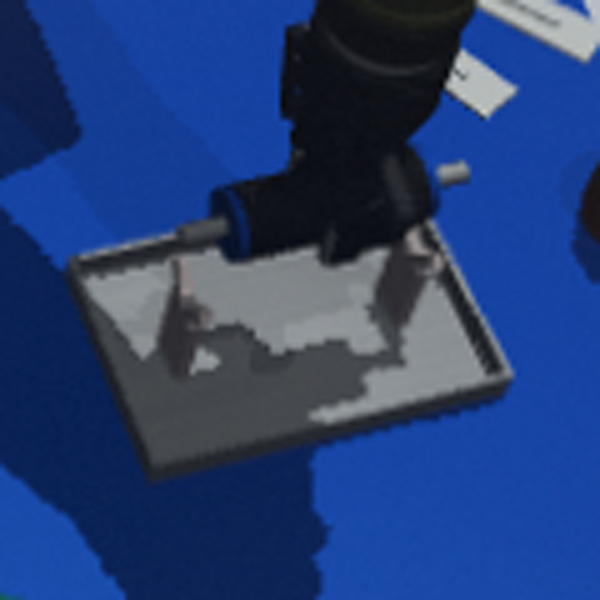

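The scene crop shows the roller held level over the tray, axle ends at crop (178,236) and (467,172). I check these against the predicted positions.

Run:
```python
from g import *
X=Rt.as_matrix()[:,0]; c=p+np.array([0,0,.0215])
print(proj('scene',[c-.086*X,c+.086*X]).round(1),'seen (400.2,246.8),(458.2,234)')
# rests: tops of the V (z .085, y +-.072, x +-.01..) predicted in crop pixels
for yy in (-.072,.072):
    q=np.array([.6338-.0185*yy,.1964+yy,.07]); print(((proj('scene',q)-[365,200])*5).round(0))
```

```text
20.1 pos [0.6362 0.1954 0.1219] axes
 [[-0.017  1.     0.009]
 [ 1.     0.017 -0.   ]
 [-0.001  0.009 -1.   ]] F [ 0.1 -0.6 -2.7] gap 0.04277000065647807 q [ 0.3   0.55  0.03  1.04 -0.    1.85]
[[401.2 247.1]
 [457.9 234.3]] seen (400.2,246.8),(458.2,234)
[[184. 298.]]
[[411. 245.]]
```

>>> move_arm --commands '[{"claw":30,"tx":0.03,"ty":-0.06,"tz":0.3,"wx":0,"wy":0,"wz":0},{"claw":30,"tx":0,"ty":0,"tz":0.5,"wx":0,"wy":0,"wz":0},{"claw":30,"tx":0,"ty":0,"tz":0.5,"wx":0,"wy":0,"wz":0},{"claw":30,"tx":0,"ty":0,"tz":0.3,"wx":0,"wy":0,"wz":0},{"claw":30,"tx":0,"ty":0,"tz":0.15,"wx":0,"wy":0,"wz":0},{"claw":30,"tx":0,"ty":0,"tz":0.1,"wx":0,"wy":0,"wz":0},{"claw":30,"tx":0,"ty":0,"tz":0.1,"wx":0,"wy":0,"wz":0},{"claw":30,"tx":0,"ty":0,"tz":0,"wx":0,"wy":0,"wz":0}]'

```text
time_s: 20.9
ee_pos: [0.6345, 0.1966, 0.0621]
tcp_rot: [0.701, 0.713, 0.002, 0.003]
contact_force: [-0.7, -0.7, -3.7]
finger_gap: 0.0428
gripper_force: 52.5
```

>>> move_arm --commands '[{"claw":30,"tx":0,"ty":0,"tz":0.07,"wx":0,"wy":0,"wz":0},{"claw":30,"tx":0,"ty":0,"tz":0.07,"wx":0,"wy":0,"wz":0},{"claw":30,"tx":0,"ty":0,"tz":0.05,"wx":0,"wy":0,"wz":0},{"claw":30,"tx":0,"ty":0,"tz":0,"wx":0,"wy":0,"wz":0},{"claw":30,"tx":0,"ty":0,"tz":0,"wx":0,"wy":0,"wz":0}]'

```text
time_s: 21.4
ee_pos: [0.6343, 0.1965, 0.0562]
tcp_rot: [0.701, 0.713, 0.002, 0.003]
contact_force: [0.2, 0.5, -4.2]
finger_gap: 0.0427
gripper_force: 52.5
```

>>> move_arm --commands '[{"claw":30,"tx":0,"ty":0,"tz":0.05,"wx":0,"wy":0,"wz":0},{"claw":30,"tx":0,"ty":0,"tz":0.05,"wx":0,"wy":0,"wz":0},{"claw":30,"tx":0,"ty":0,"tz":0,"wx":0,"wy":0,"wz":0},{"claw":30,"tx":0,"ty":0,"tz":0,"wx":0,"wy":0,"wz":0}]'

```text
time_s: 21.8
ee_pos: [0.6343, 0.1965, 0.0531]
tcp_rot: [0.701, 0.713, 0.002, 0.003]
contact_force: [0.1, -0.0, -3.7]
finger_gap: 0.0429
gripper_force: 52.5
```

>>> move_arm --commands '[{"claw":30,"tx":0,"ty":0,"tz":0.04,"wx":0,"wy":0,"wz":0},{"claw":30,"tx":0,"ty":0,"tz":0.04,"wx":0,"wy":0,"wz":0},{"claw":30,"tx":0,"ty":0,"tz":0,"wx":0,"wy":0,"wz":0},{"claw":30,"tx":0,"ty":0,"tz":0,"wx":0,"wy":0,"wz":0}]'

```text
time_s: 22.2
ee_pos: [0.6345, 0.1965, 0.0527]
tcp_rot: [0.701, 0.713, 0.003, 0.003]
contact_force: [-3.8, -1.2, 7.7]
finger_gap: 0.0431
gripper_force: 53.6
```

>>> move_arm --commands '[{"claw":30,"tx":0,"ty":-0.04,"tz":0,"wx":0,"wy":0,"wz":0},{"claw":30,"tx":0,"ty":0,"tz":0,"wx":0,"wy":0,"wz":0}]' --squeeze 20

```text
time_s: 22.4
ee_pos: [0.6343, 0.1966, 0.0526]
tcp_rot: [0.701, 0.713, 0.003, 0.004]
contact_force: [-0.6, -2.4, 6.4]
finger_gap: 0.0425
gripper_force: 53.2
```

>>> move_arm --commands '[{"claw":43,"tx":0,"ty":0,"tz":-0.02,"wx":0,"wy":0,"wz":0},{"claw":45,"tx":0,"ty":0,"tz":0,"wx":0,"wy":0,"wz":0},{"claw":50,"tx":0,"ty":0,"tz":0,"wx":0,"wy":0,"wz":0},{"claw":56,"tx":0,"ty":0,"tz":0,"wx":0,"wy":0,"wz":0},{"claw":64,"tx":0,"ty":0,"tz":0,"wx":0,"wy":0,"wz":0},{"claw":70,"tx":0,"ty":0,"tz":0,"wx":0,"wy":0,"wz":0},{"claw":70,"tx":0,"ty":0,"tz":0,"wx":0,"wy":0,"wz":0},{"claw":70,"tx":0,"ty":0,"tz":0,"wx":0,"wy":0,"wz":0}]'

```text
time_s: 23.2
ee_pos: [0.6332, 0.1965, 0.0514]
tcp_rot: [0.701, 0.713, 0.002, 0.003]
contact_force: [-0.7, -0.2, 0.1]
finger_gap: 0.07
gripper_force: 0.0
```

Released with no force left; now I go straight up slowly and swing clear.

>>> move_arm --commands '[{"claw":70,"tx":0,"ty":0,"tz":-0.2,"wx":0,"wy":0,"wz":0},{"claw":70,"tx":0,"ty":0,"tz":-0.4,"wx":0,"wy":0,"wz":0},{"claw":70,"tx":0,"ty":0,"tz":-0.6,"wx":0,"wy":0,"wz":0},{"claw":70,"tx":0,"ty":0,"tz":-0.8,"wx":0,"wy":0,"wz":0},{"claw":70,"tx":0,"ty":0,"tz":-1,"wx":0,"wy":0,"wz":0},{"claw":70,"tx":0,"ty":0,"tz":-1,"wx":0,"wy":0,"wz":0},{"claw":70,"tx":0,"ty":0,"tz":-1,"wx":0,"wy":0,"wz":0},{"claw":70,"tx":0,"ty":0,"tz":-1,"wx":0,"wy":0,"wz":0},{"claw":70,"tx":0,"ty":-1,"tz":-1,"wx":0,"wy":0,"wz":0},{"claw":70,"tx":0,"ty":-1,"tz":0,"wx":0,"wy":0,"wz":0},{"claw":70,"tx":0,"ty":-1,"tz":0,"wx":0,"wy":0,"wz":0},{"claw":70,"tx":0,"ty":-1,"tz":0,"wx":0,"wy":0,"wz":0},{"claw":70,"tx":0,"ty":-1,"tz":0,"wx":0,"wy":0,"wz":0},{"claw":70,"tx":0,"ty":-1,"tz":0,"wx":0,"wy":0,"wz":0},{"claw":70,"tx":0,"ty":0,"tz":0,"wx":0,"wy":0,"wz":0}]'

```text
time_s: 24.7
ee_pos: [0.4479, 0.193, 0.2616]
tcp_rot: [0.7, 0.714, 0.002, 0.002]
contact_force: [-0.7, 0.1, -0.3]
finger_gap: 0.0699
gripper_force: 0.0
```

Run:
```python
from g import *
c=np.array([.6338,.1964,.075]); X=np.array([-.0185,1,0]); b=np.array([.531-.0747+.0,-.113,.137])
for n in ['scene','top']:
    im=optics.capture(n); g=im.astype(int)
    e=proj(n,[c])[0]; print(n,'pred centre',e.round(1),'bar open pred',proj(n,b)[0].round(1))
    for d in models.trace('roller',n):
        m=cv2.minAreaRect(np.argwhere(d['pixels'])[:,::-1].astype(np.float32)); print(np.round(d['uv'],1),round(d['conf'],2),np.round(m[0],1),np.round(m[1],1),round(m[2],1))
    x,y=e.round().astype(int); dark=(im[y-40:y+40,x-50:x+50].max(2)<45).astype(np.uint8)
    N,_,st,ce=cv2.connectedComponentsWithStats(dark); i=1+st[1:,4].argmax(); print('dark blob',(ce[i]+[x-50,y-40]).round(1),st[i])
    red=np.argwhere((g[...,0]>110)&(g[...,1]<50)&(g[...,2]<50)); q=proj(n,b)[0]; red=red[np.abs(red[:,::-1]-q).max(1)<15]; print('red near bar',red.mean(0)[::-1].round(1),len(red))
```

```text
24.7 pos [0.4479 0.193  0.2616] axes
 [[-0.019  1.     0.006]
 [ 1.     0.019 -0.001]
 [-0.001  0.006 -1.   ]] F [-0.7  0.1 -0.3] gap 0.06993380945835478 q [ 0.41  0.18 -0.16  1.22 -0.    1.96]
scene pred centre [425.1 253.4] bar open pred [307.2 213.1]
[426.7 253.2] 0.96 [425.1 253.2] [15.  55.8] 76.0
[145.  237.6] 0.95 [145. 236.] [14. 52.] 90.0
[364.  326.7] 0.92 [364.5 327.1] [60.6 17.7] 11.8
[142.2 298.4] 0.73 [139.2 301.2] [16.3 58.3] 48.0
[276.  272.8] 0.44 [282.2 266.5] [106.2  75.4] 83.7
dark blob [427.2 252.7] [ 33  30  38  21 507]
red near bar [304.6 215.1] 68
top pred centre [231.  222.5] bar open pred [332.  283.6]
[308.3 177. ] 0.94 [308.7 177.6] [53.7 14.9] 28.2
[489.  329.1] 0.91 [488.8 326.1] [53.4 15.5] 19.7
[230.5 220.2] 0.82 [231.  222.5] [13. 54.] 90.0
dark blob [230.5 222.9] [ 33  35  35  13 430]
red near bar [334.7 282.2] 52
```

Both cameras put the roller within about 1–2 px of the rest point, level along the tray, and the lever bar is at its open position.

```bash
python3 -c "
from station import job_done
print(job_done())"
```

```text
the job is handed in; nothing more can be done
None
```

The cam lever is open, the black roller is resting in both V rests of the tray, and I handed the job in at about 25 s; no verdict came back, but both cameras put the roller within about 1–2 px of the rest point.

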